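# Put the measuring cups back in their graded rack

## Task

Put the three steel measuring cups back in the wooden rack in order of size, the largest cup in the largest hole down to the smallest in the smallest, each hanging upright with its shoulder down on the board. Do not knock a cup over, and leave the other things on the worktop where they are.

Things in the scene. Friction and masses are not known exactly. Their poses are not given: they have to be found in the camera images.
- cup_large: The largest of three handleless steel measuring cups, 60 mm across, 72 mm high, open on top. Its upper 32 mm is straight-sided, wall 2 mm; below that shoulder it is narrower and tapers from 51 mm to 36 mm at the foot. Weighs 45 to 180 g. Upright at the start. Origin: centre of its underside; z is its axis, up; round, so yaw means nothing.
- cup_medium: The middle-sized of three handleless steel measuring cups, 49 mm across, 64 mm high, open on top. Its upper 30 mm is straight-sided, wall 2 mm; below that shoulder it is narrower and tapers from 40 mm to 28 mm at the foot. Weighs 45 to 180 g. Upright at the start. Origin: centre of its underside; z is its axis, up; round, so yaw means nothing.
- cup_small: The smallest of three handleless steel measuring cups, 39 mm across, 57 mm high, open on top. Its upper 29 mm is straight-sided, wall 2 mm; below that shoulder it is narrower and tapers from 30 mm to 21 mm at the foot. Weighs 45 to 180 g. Upright at the start. Origin: centre of its underside; z is its axis, up; round, so yaw means nothing.
- hole_large: The largest hole of the cups' wooden rack, a round through hole 54.6 mm across, its rim 56 mm above the worktop. Origin: on the worktop straight under the hole's centre; x along the row, y across the board, z up. The large cup hangs here by its shoulder, foot 16 mm above the worktop. It is at either end of the row.
- hole_medium: The middle-sized hole of the cups' wooden rack, a round through hole 44 mm across, its rim 56 mm above the worktop. Origin: on the worktop straight under the hole's centre; x along the row, y across the board, z up. The medium cup hangs here by its shoulder, foot 22 mm above the worktop. The rack is fixed, 220 x 76 mm, board 14 mm thick; its three holes are 66 mm apart in a row, the middle-sized one between the others.
- hole_small: The smallest hole of the cups' wooden rack, a round through hole 34 mm across, its rim 56 mm above the worktop. Origin: on the worktop straight under the hole's centre; x along the row, y across the board, z up. The small cup hangs here by its shoulder, foot 28 mm above the worktop. It is at either end of the row.
- capsule: Bystander: a brown coffee capsule, 54 mm across, 34 mm high, on the worktop in front of the hob. Origin: centre of its underside.
- timer: Bystander: a round wind-up egg timer with a red top, 61 mm across, 50 mm high, behind the rack. Origin: centre of its underside.
- spoon: Bystander: a steel teaspoon, 130 x 26 x 11 mm, lying on the worktop to the right. Origin: centre of its underside; x along it.
- tumbler: Bystander: a clear drinking glass, 81 mm across, 91 mm high, to the right rear. Origin: centre of its underside.
- mill: Bystander: a turned brown wooden pepper mill, 58 mm across, 170 mm high, to the right rear. Origin: centre of its underside.
There are look-alikes about, which are no part of the job. What is shaped like the cup_small but green or yellow is not meant.

How it is judged:
At the end, for the whole second after the job is handed in: Each of the three cups hangs in its own hole of the rack: its centre within 8 mm of the hole's centre, its shoulder within 4 mm of the board, upright within 0.12 rad, released and at rest (horizontal distance between cup_large and hole_large below 0.008 m and z of cup_large in the frame of hole_large between 0.012 and 0.02 m and angle between each of cup_large, cup_medium, cup_small's own z axis and vertical below 0.12 rad and linear speed of each of cup_large, cup_medium, cup_small below 0.02 m/s and contact force between each of cup_large, cup_medium, cup_small and the fingers below 0.05 N and horizontal distance between cup_medium and hole_medium below 0.008 m and z of cup_medium in the frame of hole_medium between 0.018 and 0.026 m and horizontal distance between cup_small and hole_small below 0.008 m and z of cup_small in the frame of hole_small between 0.024 and 0.032 m); the robot touches nothing.
It fails at once if a measuring cup is knocked over (angle between any of cup_large, cup_medium, cup_small's own z axis and vertical above 0.8 rad).
It fails at once if a bystander is moved more than 3 cm or tipped (distance of any of capsule, timer, spoon, tumbler, mill from where it was at the start of the episode above 0.03 m or angle between any of capsule, timer, spoon, tumbler, mill's own z axis and vertical above 0.4 rad).
It also fails if it takes over 74 s, if anything falls off the work surface, if the arm or the gripper's body presses on something with over 40 N, if the wrist force passes 120 N, or if a joint passes its speed limit or range.

## Robot

A 6-joint arm with a two-finger parallel gripper is mounted at the origin on a cart in front of the work surface, level with it; the furniture and walls round the work are solid. World frame = base frame: x ahead of the robot, y to its left, z up, the work surface at z = 0. Lengths are in m, angles in rad, forces in N, time in s.
With the tool pointing down it reaches from about 0.3 to 0.875 m from the base axis. Payload 6.4 kg.
Tool frame: the origin (TCP) lies between the finger pads; the fingertips stand 11 mm ahead of it and the grasp point (between the pads) lies 8 mm behind it; z points along the fingers, y is the line along which they close (so a half turn about z gives the same grasp; the last joint's range is limited). The gripper opens to 85 mm and grips with 20 to 120 N. Pads are 22 mm wide; open, the fingers measure 114 mm over their backs; the gripper's body (76 mm by 85 mm) begins 54 mm behind the grasp point. The pads swing forward as they close: fully open they stand 13 mm farther back than shut.
Start: joints at [-1.421, 0.181, 1.607, -0, 1.354, -0.206], TCP at [0.2, -0.539, 0.242] pointing down, gripper open.
Joint ranges: [-2.99, 2.99], [-0.89, 2.07], [0.3, 2.58], [-1.14, 4.28], [0, 2.63], [-3.12, 3.12]. Speed limits (rad/s): [2.57, 2.57, 3.01, 3.14, 3.14, 3.14].

## Interface

Orientations are given as a unit quaternion [x, y, z, w].
In Python, from rig import robot gives the robot as it stands.
- The arm moves only by the tool send_rows, never from a script. Its argument "series" is text: rows parted by semicolons, each of 7 numbers parted by spaces: the opening in per cent of the stroke, from 0 (shut) to 100 (fully open), then the shift along the tool's x, y, z each as a share of 0.025 m, from -1 to 1, then the turn, a rotation vector about the tool's x, y, z each as a share of 6 degrees, from -1 to 1. A call has 1 to 20 rows; each row shifts and turns the commanded pose from where the row before left it, along the tool's axes as they then stand; what a row does not reach is not made up. A row lasts 1/10 s, in which the tool goes at most 50 mm and 8.59 degrees, less where a joint would pass 70% of its speed; a pose out of reach is approached as far as the arm can. A call with a number of a shift or a turn outside -1 to 1 is refused whole. A call with a gripper value outside its range is refused whole. The fingers move at their own pace and stop on an object; "grip_force" is the grip in N (left out, the last holds). Time passes only in rows, so rows that do not move let the fingers close. It gives the time, the measured TCP pose, the force, the opening and the grip force at its end, in the units of the state.
- robot.observe(): the state, without advancing time (a new reading comes with each control period).
- robot.get_image(name): name is "side" or "top"; returns a dict with "pixels" (420x560x3 uint8, blue, green, red), "fx", "fy", "cx", "cy" (pixels), "eye" and "attitude" of the camera in the world. Camera axes: x right, y down, z forward; pixel columns grow to the right and rows downward; lengths in m; the calibration is good to about 2 mm. A picture is of the moment at which its call begins. There is no depth.
- robot.job_done(): hands the job in; it is judged then, once.
The state is a dict: "time_s": time; "joint_pos": joint angles; "dq": joint speeds; "effort": joint torques, N m; "eef_pos": TCP position; "ee_rot": TCP orientation; "ft_force": force on the tool from outside, world axes, zero at the start; "ft_torque": the same for the moment, N m; "finger_gap": finger opening in m; "gripper_force": force on a finger pad.
Only numpy, scipy, OpenCV 4.12 (cv2) and the standard library are available. Lean on these libraries where they do the work, as an engineer would, in place of code of your own. Each camera call takes 0.05 s, during which the arm holds its last target. There are 200 camera calls.

## Working session

There is one attempt and no reset: what is moved stays moved. The work goes in short steps, Python scripts to look and compute and a tool call to move; the robot and the scene stay as the last step left them, time stands still between calls to the robot, and variables do not carry over. Pictures are saved under pics/ and viewed, at most 14 in all, crops included, and the job is handed in when it is done.

Besides the shell and the picture viewer there is one more tool, called after "Call:" as name(argument=value, ...), one argument or row to a line, values as JSON. send_rows: Moves the arm, as the interface text tells. Shift numbers are shares of 0.025 m and turn numbers shares of 6 degrees, none past 1 either way. Its arguments: {"type":"object","properties":{"series":{"type":"string"},"grip_force":{"type":"number"}},"required":["series"]}

```bash
mkdir -p pics; cat > h.py <<'E'
import numpy as np, cv2
from scipy.spatial.transform import Rotation as R
from rig import robot
def img(n,f=None):
    d=robot.get_image(n)
    if f: cv2.imwrite('pics/'+f,d['pixels'])
    return d
def Rm(d):
    a=np.array(d['attitude'],float); return R.from_quat(a).as_matrix() if a.size==4 else a.reshape(3,3)
def ray(d,u,v):
    r=Rm(d)@np.array([(u-d['cx'])/d['fx'],(v-d['cy'])/d['fy'],1]); return np.array(d['eye'],float),r
def onz(d,u,v,z):
    e,r=ray(d,u,v); return e+r*(z-e[2])/r[2]
def proj(d,p):
    c=Rm(d).T@(np.array(p,float)-np.array(d['eye'])); return d['cx']+d['fx']*c[0]/c[2], d['cy']+d['fy']*c[1]/c[2]
def tri(d1,p1,d2,p2):
    e1,r1=ray(d1,*p1);e2,r2=ray(d2,*p2)
    s=np.linalg.lstsq(np.c_[r1,-r2],e2-e1,rcond=None)[0]
    a,b=e1+s[0]*r1,e2+s[1]*r2; return (a+b)/2,np.linalg.norm(a-b)
E
python3 - <<'E'
from h import *
for n in('side','top'):
    d=img(n,n+'0.png'); print(n,d['fx'],d['cx'],d['cy'],d['eye'],d['attitude'])
print(robot.observe())
E
```

```text
side 393.31134995854353 280.49582420757037 209.42422597087466 [0.29028812 0.65381361 0.6151144 ] [-0.17578517  0.88754584 -0.41954903  0.07307917]
top 452.5129438378819 282.41236132493634 208.7984465219508 [0.33265355 0.01611961 1.08226022] [-0.69919146  0.70974808 -0.05952197  0.06201695]
{'time_s': 0.1, 'joint_pos': array([-1.42132433e+00,  1.81480650e-01,  1.60788777e+00, -2.65952073e-07,
        1.35377227e+00, -2.06270232e-01]), 'dq': array([-0.00017752, -0.00101381, -0.00185725,  0.00111068, -0.00016713,
        0.0004294 ]), 'effort': array([ 1.63482446e-04, -4.45874798e+01, -3.52239811e+01, -2.28423983e-04,
        4.21296587e-03, -3.39642341e-06]), 'eef_pos': array([ 0.20022668, -0.53851956,  0.24147618]), 'ee_rot': array([ 9.84222297e-01,  1.76934652e-01,  2.18487846e-05, -7.73712795e-04]), 'ft_force': array([ 0.17956429,  0.79658339, -0.53917053]), 'ft_torque': array([ 0.01876006,  0.01473127, -0.01566258]), 'gripper_force': 0.0, 'finger_gap': 0.08548374291480305}
```

View pics/top0.png

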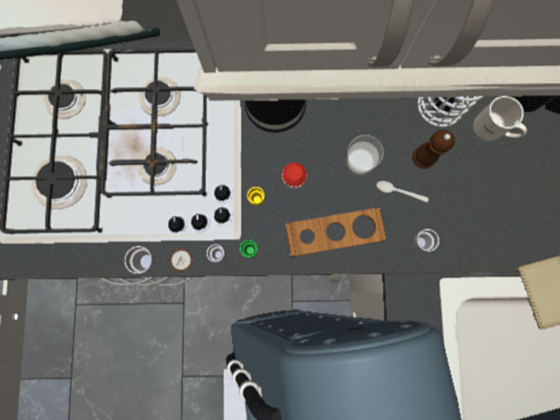

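View pics/side0.png

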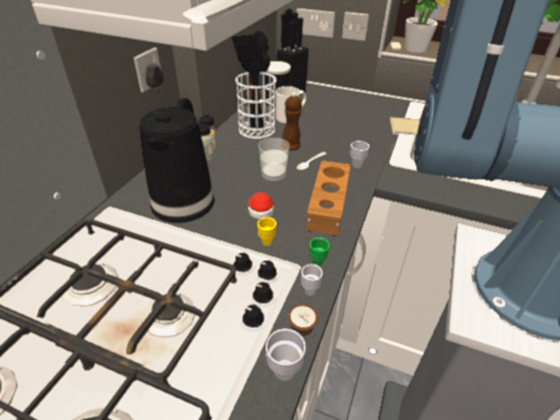

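The top view shows grey cups at (138,259), (216,253) and (428,240), with green and yellow look-alikes at (249,248) and (256,196). The capsule is at (181,260). The rack's holes are at (307,237), (336,232) and (364,227), the largest on the right. By apparent size, the steel cups at 138, 428 and 216 are large, medium and small. I'll confirm this in an enlarged crop.

```bash
python3 - <<'E'
from h import *
t=cv2.imread('pics/top0.png'); s=cv2.imread('pics/side0.png')
def c(i,x,y,w=50,hh=50): return cv2.resize(i[y-hh//2:y+hh//2,x-w//2:x+w//2],(200*w//50,200*hh//50),interpolation=cv2.INTER_CUBIC)
a=np.hstack([c(t,138,259),c(t,216,253),c(t,428,240)])
b=np.hstack([c(s,286,352),c(s,312,279),c(s,360,153)])
e=np.hstack([cv2.resize(t[200:260,280:392],(373,200)),cv2.resize(s[155:240,300:360],(141,200))]); e=np.pad(e,((0,0),(0,600-e.shape[1]),(0,0)))
cv2.imwrite('pics/crops.png',np.vstack([a,b,e]))
E
```

```text
(no output)
```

View pics/crops.png

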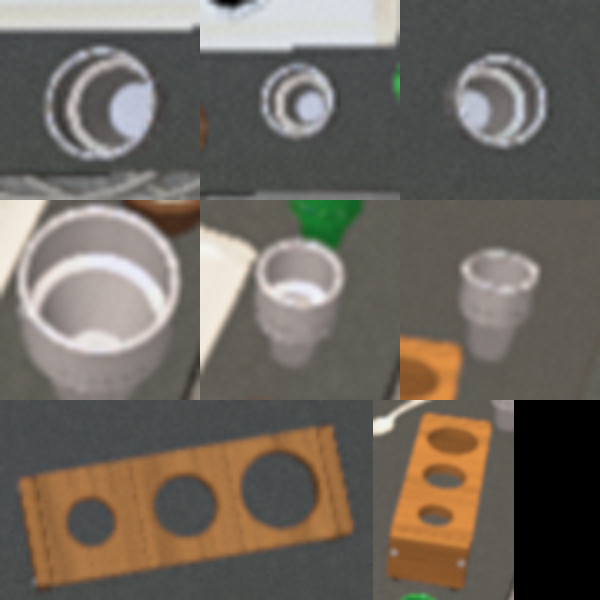

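Crop: grey steel cups large (138,260), small (215,253) and medium (428,240) in the top view. The rack's largest hole is on the right (image), towards −y. Now the measurements.

```bash
python3 - <<'E'
from h import *
t=img('top'); s=img('side')
f=lambda ox,oy,X,Y:((X+.5)/4-.5+ox,(Y+.5)/4-.5+oy)
P={'L':(f(113,234,99.5,103),f(261,327,100,80),.060),'S':(f(191,228,98,100),f(287,254,100,76),.039),'M':(f(403,215,101.5,100),f(335,128,100,71.5),.049)}
for k,(a,b,w) in P.items():
    p,e=tri(t,a,s,b); print(k,p.round(4),'err',round(e,4))
def holes(d,box):
    x0,y0,x1,y1=box; h=cv2.cvtColor(d['pixels'],cv2.COLOR_BGR2HSV)[y0:y1,x0:x1]
    m=cv2.inRange(h,(3,90,50),(25,255,255))
    c,hi=cv2.findContours(m,cv2.RETR_CCOMP,cv2.CHAIN_APPROX_NONE)
    out=[(cv2.fitEllipse(x)) for x,q in zip(c,hi[0]) if q[3]>=0 and cv2.contourArea(x)>20]
    return sorted([(e[0][0]+x0,e[0][1]+y0,e[1][0],e[1][1]) for e in out]), m
ht,m=holes(t,(280,200,392,262)); hs,_=holes(s,(300,155,362,240))
print(np.round(ht,1),np.round(hs,1))
for h in ht:
    a=onz(t,h[0],h[1],.056); print('top plane',a.round(4), 'dia',h[3]*(1.082-.05)/t['fx'], 'bias', (onz(t,h[0],h[1],.049)).round(4))
for h in hs: print('side plane',onz(s,h[0],h[1],.056).round(4))
for a,b in zip(ht,hs[::-1] if hs[0][1]>hs[-1][1] else hs): print(tri(t,a[:2],s,b[:2]))
ys,xs=np.nonzero(m); r=cv2.minAreaRect(np.float32(np.c_[xs+280,ys+200])); print(r)
print([onz(t,u,v,.056).round(3)[:2] for u,v in cv2.boxPoints(r)])
for n,(u,v) in dict(capsule=(181,260),green=(249,248),yellow=(256,196),timer=(294,174)).items(): print(n,onz(t,u,v,.04).round(3))
print('front edge',onz(t,420,275,0).round(3),onz(t,140,275,0).round(3))
E
```

```text
L [0.3979 0.3425 0.072 ] err 0.0022
S [0.4117 0.1722 0.056 ] err 0.002
M [ 0.4332 -0.3084  0.065 ] err 0.0016
[[306.7 236.4  14.6  14.8]
 [335.  231.5  18.8  19.6]
 [363.2 226.6  22.3  24.2]] [[325.9 205.5   4.9  12.2]
 [329.6 188.8   6.6  14.9]]
top plane [ 0.4465 -0.0359  0.056 ] dia 0.03384253321886801 bias [ 0.4473 -0.0362  0.049 ]
top plane [ 0.4567 -0.1007  0.056 ] dia 0.044761885401551633 bias [ 0.4575 -0.1015  0.049 ]
top plane [ 0.4668 -0.1655  0.056 ] dia 0.05509673566906625 bias [ 0.4677 -0.1667  0.049 ]
side plane [ 0.4442 -0.0305  0.056 ]
side plane [ 0.4544 -0.0948  0.056 ]
(array([ 0.44119332, -0.03359722,  0.10173925]), np.float64(0.00044956811500601514))
(array([ 0.46302963, -0.10806677, -0.00734417]), np.float64(0.0026588704439432786))
((335.2234191894531, 231.49595642089844), (34.28721618652344, 96.98287200927734), 80.21759033203125)
[array([0.478, 0.014]), array([ 0.513, -0.206]), array([ 0.435, -0.216]), array([0.401, 0.002])]
capsule [0.398 0.253 0.04 ]
green [0.423 0.097 0.04 ]
yellow [0.545 0.08  0.04 ]
timer [ 0.597 -0.01   0.04 ]
front edge [ 0.357 -0.304  0.   ] [0.367 0.359 0.   ]
```

```bash
cat >> h.py <<'E'
def rel(target):
    o=robot.observe(); p=np.array(o['eef_pos']); M=R.from_quat(o['ee_rot']).as_matrix()
    print('t',round(o['time_s'],1),'pos',p.round(4),'xang',np.degrees(np.arctan2(M[1,0],M[0,0])).round(2),'tilt',M[:,2].round(4),'gap',round(o['finger_gap'],4),'F',np.round(o['ft_force'],1))
    d=M.T@(np.array(target)-p); print('tool shares',(d/.025).round(2))
E
python3 - <<'E'
from h import *
t=img('top'); s=img('side')
for a,b in [((286,224),(306.4,214.5)),((292,255.5),(340,221.3)),((380,208),(322.1,161.4)),((385.7,239),(350.1,164.8))]:
    p,e=tri(t,a,s,b); print(p.round(4),round(e,4))
E
```

```text
[0.4763 0.0107 0.0507] 0.0001
[ 0.4032 -0.002   0.0458] 0.002
[ 0.5087 -0.2066  0.0541] 0.0021
[ 0.4362 -0.2152  0.0573] 0.0029
```

Call:
send_rows(
  series="100 0 0 0 0 0 -1;100 0 0 0 0 0 -1;100 0 0 0 0 0 -1;100 0 0 0 0 0 -1;100 0 0 0 0 0 -1;100 0 0 0 0 0 -1;100 0 0 0 0 0 -1;100 0 0 0 0 0 -1;100 0 0 0 0 0 -1;100 0 0 0 0 0 -1;100 0 0 0 0 0 -1;100 0 0 0 0 0 -1;100 0 0 0 0 0 -1;100 0 0 0 0 0 -0.1;100 0 0 0 0 0 0",
  grip_force=30,
)

```text
time_s: 1.8
eef_pos: [0.2003, -0.539, 0.2423]
ee_rot: [0.65, 0.76, 0.0, -0.0]
ft_force: [-0.0, -0.5, 0.1]
finger_gap: 0.0853
gripper_force: 0.0
```

```bash
python3 - <<'E'
from h import *
rel([.4332,-.3084,.14])
E
```

```text
t 1.8 pos [ 0.2003 -0.539   0.2423] xang 98.86 tilt [ 0.  0. -1.] gap 0.0853 F [-0.  -0.5  0.1]
tool shares [ 7.68 10.62  4.09]
```

Call:
send_rows(
  series="100 0.7 0.965 0 0 0 0;100 0.7 0.965 0 0 0 0;100 0.7 0.965 0 0 0 0;100 0.7 0.965 0 0 0 0;100 0.7 0.965 0 0 0 0;100 0.7 0.965 0 0 0 0;100 0.7 0.965 0 0 0 0;100 0.7 0.965 0 0 0 0;100 0.7 0.965 0 0 0 0;100 0.7 0.965 0 0 0 0;100 0.7 0.965 0 0 0 0;100 0 0 1 0 0 0;100 0 0 1 0 0 0;100 0 0 1 0 0 0;100 0 0 1 0 0 0;100 0 0 0 0 0 0;100 0 0 0 0 0 0",
)

```text
time_s: 3.5
eef_pos: [0.4323, -0.3074, 0.1425]
ee_rot: [0.65, 0.76, 0.0, -0.0]
ft_force: [0.8, -0.3, 0.1]
finger_gap: 0.0854
gripper_force: 0.0
```

```bash
python3 - <<'E'
from h import *
rel([.4332,-.3084,.048])
t=img('top')['pixels'];s=img('side')['pixels']
cv2.imwrite('pics/m1.png',np.hstack([cv2.resize(t[190:290,380:480],(400,400)),cv2.resize(s[90:190,310:410],(400,400))]))
E
```

```text
t 3.5 pos [ 0.4323 -0.3074  0.1425] xang 98.91 tilt [-5.e-04  6.e-04 -1.e+00] gap 0.0854 F [ 0.8 -0.3  0.1]
tool shares [-0.05  0.03  3.78]
```

View pics/m1.png

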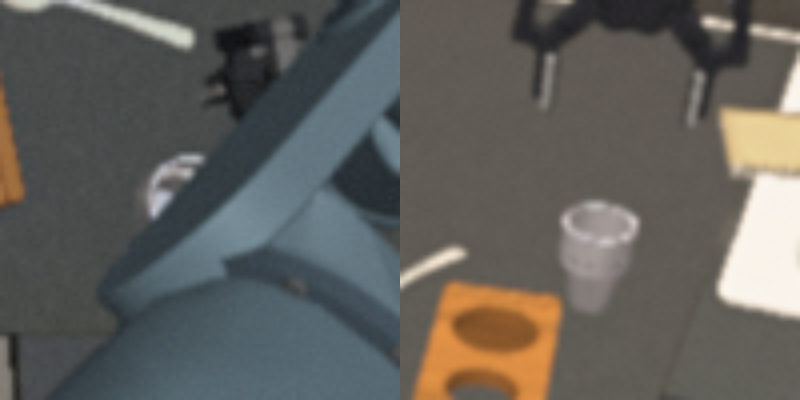

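The side view (right) shows the open fingers straddling the medium cup, whose rim is at about (460,145) in the full image. The arm hides the top view. Descend and grip.

Call:
send_rows(
  series="100 -0.05 0.03 1 0 0 0;100 0 0 1 0 0 0;100 0 0 1 0 0 0;100 0 0 0.5 0 0 0;100 0 0 0.28 0 0 0;100 0 0 0 0 0 0;0 0 0 0 0 0 0;0 0 0 0 0 0 0;0 0 0 0 0 0 0;0 0 0 0 0 0 0;0 0 0 0 0 0 0;0 0 0 0 0 0 0;0 0 0 0 0 0 0;0 0 0 0 0 0 0",
  grip_force=40,
)

```text
time_s: 5.0
eef_pos: [0.4339, -0.3093, 0.0492]
ee_rot: [0.65, 0.76, -0.0, 0.001]
ft_force: [-2.3, 0.8, 5.5]
finger_gap: 0.0491
gripper_force: 40.6
```

```bash
python3 - <<'E'
from h import *
rel([.4332,-.3084,.198])
E
```

```text
t 5.0 pos [ 0.4339 -0.3093  0.0492] xang 98.99 tilt [ 0.0013 -0.0017 -1.    ] gap 0.0491 F [-2.3  0.8  5.5]
tool shares [ 0.03 -0.02 -5.95]
```

Call:
send_rows(
  series="0 0 0 -0.5 0 0 0;0 0 0 -1 0 0 0;0 0 0 -1 0 0 0;0 0 0 -1 0 0 0;0 0 0 -1 0 0 0;0 0 0 0 0 0 0",
)

```text
time_s: 5.6
eef_pos: [0.4352, -0.3105, 0.1651]
ee_rot: [0.649, 0.76, -0.001, 0.004]
ft_force: [0.7, -1.2, -0.8]
finger_gap: 0.049
gripper_force: 41.7
```

```bash
python3 - <<'E'
from h import *
rel([.457,-.101,.122])
E
```

```text
t 5.6 pos [ 0.4352 -0.3105  0.1651] xang 98.99 tilt [ 0.0055 -0.0061 -1.    ] gap 0.049 F [ 0.7 -1.2 -0.8]
tool shares [8.15 2.16 1.68]
```

Call:
send_rows(
  series="0 0.9 0.24 0 0 0 0;0 0.9 0.24 0 0 0 0;0 0.9 0.24 0 0 0 0;0 0.9 0.24 0 0 0 0;0 0.9 0.24 0 0 0 0;0 0.9 0.24 0 0 0 0;0 0.9 0.24 0 0 0 0;0 0.9 0.24 0 0 0 0;0 0.9 0.24 0.7 0 0 0;0 0 0 0.9 0 0 0;0 0 0 0 0 0 0;0 0 0 0 0 0 0",
)

```text
time_s: 6.8
eef_pos: [0.4545, -0.0999, 0.12]
ee_rot: [0.65, 0.76, -0.0, -0.001]
ft_force: [0.4, -0.3, -0.3]
finger_gap: 0.0488
gripper_force: 41.8
```

```bash
python3 - <<'E'
from h import *
rel([.457,-.101,.122])
t=img('top');s=img('side')
print(proj(s,(.457,-.101,.056)),proj(t,(.457,-.101,.056)))
cv2.imwrite('pics/m2.png',np.hstack([cv2.resize(t['pixels'][180:280,285:385],(400,400)),cv2.resize(s['pixels'][130:230,280:380],(400,400),interpolation=cv2.INTER_CUBIC)]))
E
```

```text
t 6.8 pos [ 0.4545 -0.0999  0.12  ] xang 98.99 tilt [-1.5e-03  7.0e-04 -1.0e+00] gap 0.0488 F [ 0.4 -0.3 -0.3]
tool shares [-0.06  0.09 -0.08]
(np.float64(329.27948316729373), np.float64(187.17333442910817)) (np.float64(335.1192939297074), np.float64(231.35001537500074))
```

View pics/m2.png

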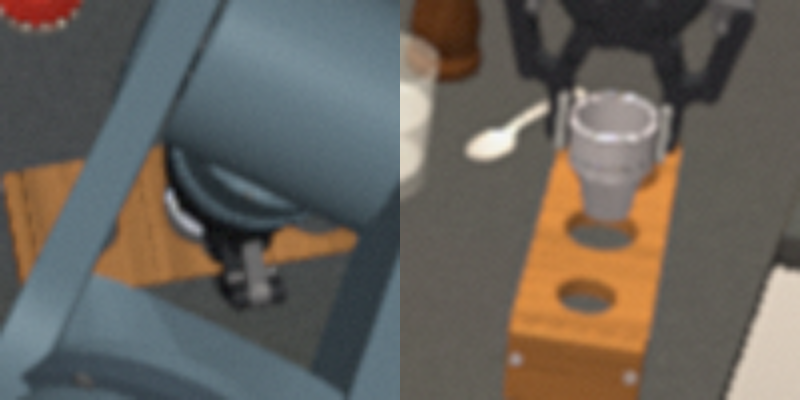

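The side view shows the cup held upright above the medium hole: rim at about (333,159), hole rim at about (330,187).

```bash
python3 - <<'E'
from h import *
s=img('side')
g=lambda X,Y,z:onz(s,(X-400+.5)/4-.5+280,(Y+.5)/4-.5+130,z).round(4)
print('rim',g(614,118,.1348),'hole',g(600.5,229,.056),'small',g(586,295,.056))
print('rim L/R',g(570,118,.1348),g(658,120,.1348),'hole L/R',g(565,229,.056),g(636,231,.056))
E
```

```text
rim [ 0.4561 -0.102   0.1348] hole [ 0.4563 -0.1026  0.056 ] small [ 0.4459 -0.0381  0.056 ]
rim L/R [ 0.4792 -0.0919  0.1348] [ 0.4325 -0.1099  0.1348] hole L/R [ 0.476  -0.0941  0.056 ] [ 0.4361 -0.1091  0.056 ]
```

Call:
send_rows(
  series="0 -0.03 0.05 0.3 0 0 0;0 0 0 0.4 0 0 0;0 0 0 0.4 0 0 0;0 0 0 0.3 0 0 0;0 0 0 0.2 0 0 0;0 0 0 0.2 0 0 0;0 0 0 0 0 0 0;0 0 0 0 0 0 0",
)

```text
time_s: 7.75
eef_pos: [0.4564, -0.1006, 0.0753]
ee_rot: [0.65, 0.76, 0.0, -0.0]
ft_force: [-0.7, 0.0, -0.6]
finger_gap: 0.0491
gripper_force: 41.8
```

```bash
python3 - <<'E'
from h import *
rel([.456,-.101,.072])
s=img('side')
cv2.imwrite('pics/m3.png',cv2.resize(s['pixels'][130:230,280:380],(600,600),interpolation=cv2.INTER_CUBIC))
E
```

```text
t 7.8 pos [ 0.4564 -0.1006  0.0753] xang 98.99 tilt [-0.e+00  1.e-04 -1.e+00] gap 0.0491 F [-0.7  0.  -0.6]
tool shares [-0.01 -0.02  0.13]
```

View pics/m3.png

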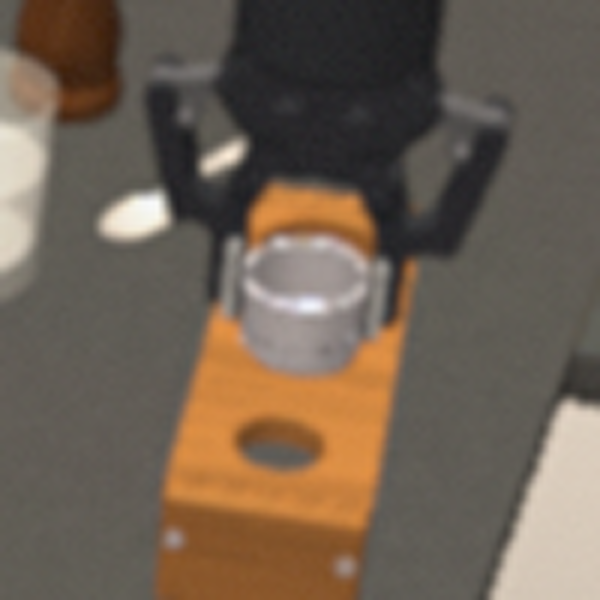

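The medium cup is in its hole without contact force, about 4 mm above seated. Lower, release and rise.

Call:
send_rows(
  series="0 0 0 0.12 0 0 0;0 0 0 0 0 0 0;100 0 0 0 0 0 0;100 0 0 0 0 0 0;100 0 0 0 0 0 0;100 0 0 0 0 0 0;100 0 0 0 0 0 0;100 0 0 -0.3 0 0 0;100 0 0 -1 0 0 0;100 0 0 -1 0 0 0;100 0 0 -1 0 0 0;100 0 0 -1 0 0 0;100 0 0 -1 0 0 0;100 0 0 0 0 0 0",
)

```text
time_s: 9.2
eef_pos: [0.4585, -0.1016, 0.209]
ee_rot: [0.649, 0.76, 0.001, 0.004]
ft_force: [0.3, -0.1, 0.4]
finger_gap: 0.0857
gripper_force: 0.0
```

```bash
python3 - <<'E'
from h import *
rel([.4117,.1722,.17])
E
```

```text
t 9.2 pos [ 0.4585 -0.1016  0.209 ] xang 98.99 tilt [ 0.0067 -0.0034 -1.    ] gap 0.0857 F [ 0.3 -0.1  0.4]
tool shares [11.12 -0.15  1.51]
```

Call:
send_rows(
  series="100 0.92 0 0 0 0 0;100 0.92 0 0 0 0 0;100 0.92 0 0 0 0 0;100 0.92 0 0 0 0 0;100 0.92 0 0 0 0 0;100 0.92 0 0 0 0 0;100 0.92 0 0 0 0 0;100 0.92 0 0 0 0 0;100 0.92 0 0 0 0 0;100 0.92 0 0 0 0 0;100 0.92 0 0 0 0 0;100 0.92 -0.08 0 0 0 0;100 0 0 1 0 0 0;100 0 0 1 0 0 0;100 0 0 0.5 0 0 0;100 0 0 0 0 0 0;100 0 0 0 0 0 0",
)

```text
time_s: 10.9
eef_pos: [0.4115, 0.1716, 0.1426]
ee_rot: [0.65, 0.76, -0.0, -0.0]
ft_force: [-0.3, -0.8, 1.2]
finger_gap: 0.0851
gripper_force: 0.0
```

```bash
python3 - <<'E'
from h import *
rel([.4117,.1722,.042])
t=img('top');s=img('side')
print(np.round([proj(s,robot.observe()['eef_pos']),proj(s,(.4117,.1722,.057))],1))
cv2.imwrite('pics/s1.png',np.hstack([cv2.resize(t['pixels'][200:300,190:390],(400,200)),cv2.resize(s['pixels'][130:330,240:440],(400,400),interpolation=cv2.INTER_CUBIC)[:200*2]]) if 0 else cv2.resize(s['pixels'][130:330,230:390],(480,600),interpolation=cv2.INTER_CUBIC))
E
```

```text
t 10.9 pos [0.4115 0.1716 0.1426] xang 98.96 tilt [-1.e-04  0.e+00 -1.e+00] gap 0.0851 F [-0.3 -0.8  1.2]
tool shares [0.02 0.01 4.02]
[[314.3 238.4]
 [311.1 272.1]]
```

View pics/s1.png

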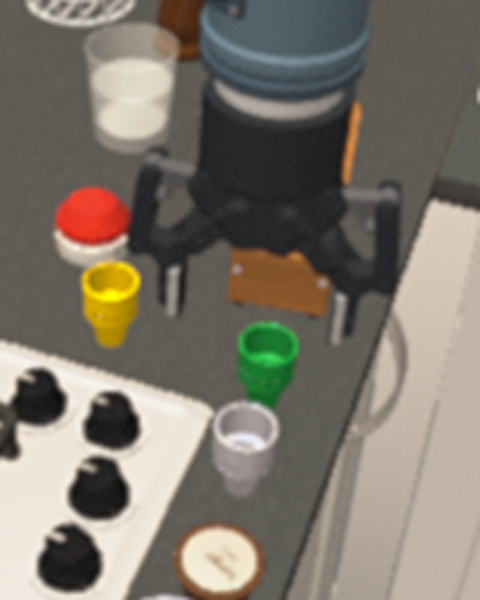

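The side view shows the fingers straddling the steel small cup, rim at about (312,273). The green look-alike is behind it at (319,248). Descend and grip.

Call:
send_rows(
  series="100 0.02 0.01 1 0 0 0;100 0 0 1 0 0 0;100 0 0 1 0 0 0;100 0 0 0.6 0 0 0;100 0 0 0.4 0 0 0;100 0 0 0 0 0 0;0 0 0 0 0 0 0;0 0 0 0 0 0 0;0 0 0 0 0 0 0;0 0 0 0 0 0 0;0 0 0 0 0 0 0;0 0 0 0 0 0 0;0 0 0 0 0 0 0;0 0 0 0 0 0 0",
  grip_force=40,
)

```text
time_s: 12.4
eef_pos: [0.4121, 0.1723, 0.0433]
ee_rot: [0.65, 0.76, 0.001, 0.0]
ft_force: [-1.8, 0.5, 5.3]
finger_gap: 0.0383
gripper_force: 39.4
```

```bash
python3 - <<'E'
from h import *
rel([.4117,.1722,.042])
E
```

```text
t 12.4 pos [0.4121 0.1723 0.0433] xang 98.99 tilt [ 1.4e-03  2.0e-04 -1.0e+00] gap 0.0383 F [-1.8  0.5  5.3]
tool shares [-0.   -0.02  0.05]
```

Call:
send_rows(
  series="0 0 0 -0.5 0 0 0;0 0 0 -1 0 0 0;0 0 0 -1 0 0 0;0 0 0 -1 0 0 0;0 0 0 -1 0 0 0;0 -0.5 0 0 0 0 0;0 -0.96 0.01 0 0 0 0;0 -1 0.01 0 0 0 0;0 -1 0.01 0 0 0 0;0 -1 0.01 0 0 0 0;0 -1 0.01 0 0 0 0;0 -1 0.01 0 0 0 0;0 -1 0.01 0 0 0 0;0 -1 0.01 0 0 0 0;0 0 0 1 0 0 0;0 0 0 0.9 0 0 0;0 0 0 0 0 0 0;0 0 0 0 0 0 0",
)

```text
time_s: 14.2
eef_pos: [0.4458, -0.0365, 0.1072]
ee_rot: [0.65, 0.76, -0.0, -0.001]
ft_force: [-0.1, -0.4, -0.6]
finger_gap: 0.0382
gripper_force: 40.4
```

```bash
python3 - <<'E'
from h import *
rel([.4465,-.0365,.073])
s=img('side')
cv2.imwrite('pics/s2.png',cv2.resize(s['pixels'][130:230,280:380],(600,600),interpolation=cv2.INTER_CUBIC))
E
```

```text
t 14.2 pos [ 0.4458 -0.0365  0.1072] xang 98.98 tilt [-1.5e-03  5.0e-04 -1.0e+00] gap 0.0382 F [-0.1 -0.4 -0.6]
tool shares [-0.01  0.03  1.37]
```

View pics/s2.png

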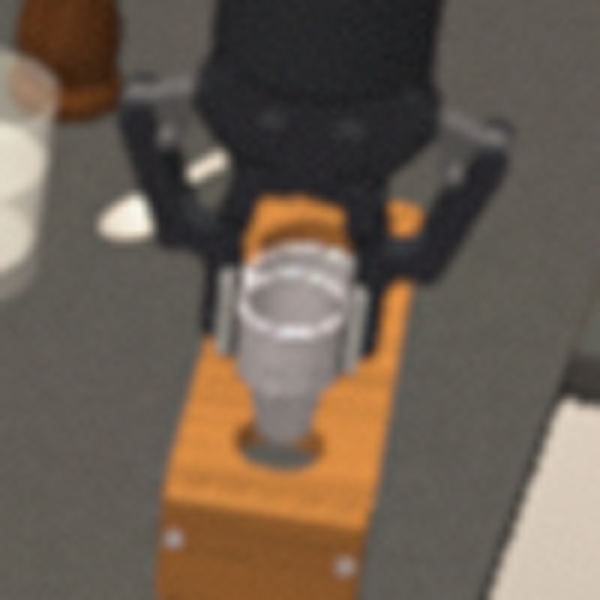

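The side view shows the small cup above the small hole: rim centre at about (329,180), hole at about (327,204).

```bash
python3 - <<'E'
from h import *
s=img('side')
g=lambda X,Y,z:onz(s,(X+.5)/6-.5+280,(Y+.5)/6-.5+130,z).round(4)
print('rim',g(294,299,.121),'hole',g(281,442,.056))
E
```

```text
rim [ 0.4471 -0.0401  0.121 ] hole [ 0.4454 -0.0388  0.056 ]
```

Call:
send_rows(
  series="0 0.02 -0.02 0.3 0 0 0;0 0 0 0.3 0 0 0;0 0 0 0.3 0 0 0;0 0 0 0.2 0 0 0;0 0 0 0.15 0 0 0;0 0 0 0.05 0 0 0;0 0 0 0 0 0 0;0 0 0 0 0 0 0",
)

```text
time_s: 15.1
eef_pos: [0.4461, -0.036, 0.075]
ee_rot: [0.65, 0.76, 0.0, 0.0]
ft_force: [1.1, 0.2, -0.6]
finger_gap: 0.0382
gripper_force: 40.4
```

```bash
python3 - <<'E'
from h import *
rel([.446,-.036,.0713])
E
```

```text
t 15.1 pos [ 0.4461 -0.036   0.075 ] xang 98.99 tilt [ 3.e-04 -1.e-04 -1.e+00] gap 0.0382 F [ 1.1  0.2 -0.6]
tool shares [ 0.   -0.    0.15]
```

No contact. Lower the rest, release, rise and go towards the large cup.

Call:
send_rows(
  series="0 0 0 0.12 0 0 0;0 0 0 0 0 0 0;100 0 0 0 0 0 0;100 0 0 0 0 0 0;100 0 0 0 0 0 0;100 0 0 0 0 0 0;100 0 0 0 0 0 0;100 0 0 -0.3 0 0 0;100 0 0 -1 0 0 0;100 0 0 -1 0 0 0;100 0 0 -1 0 0 0;100 0 0 -1 0 0 0;100 0 0 -0.5 0 0 0;100 0 0 0 0 0 0;100 0 0 0 0 0 0",
)

```text
time_s: 16.6
eef_pos: [0.4455, -0.0359, 0.1912]
ee_rot: [0.65, 0.76, -0.0, -0.0]
ft_force: [0.0, -0.2, -0.7]
finger_gap: 0.0856
gripper_force: 0.0
```

```bash
python3 - <<'E'
from h import *
rel([.3979,.3425,.15])
s=img('side')
cv2.imwrite('pics/s3.png',cv2.resize(s['pixels'][130:230,280:380],(600,600),interpolation=cv2.INTER_CUBIC))
E
```

```text
t 16.6 pos [ 0.4455 -0.0359  0.1912] xang 98.98 tilt [-5.e-04  2.e-04 -1.e+00] gap 0.0856 F [ 0.  -0.2 -0.7]
tool shares [15.25  0.48  1.65]
```

View pics/s3.png

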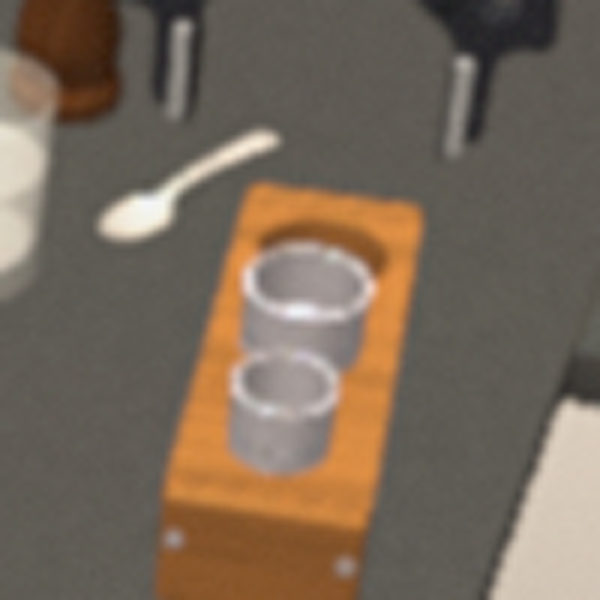

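Both cups sit upright on the board, rims at about (331,178) and (327,194). Now the large cup.

Call:
send_rows(
  series="100 0.95 0.03 0 0 0 0;100 0.95 0.03 0 0 0 0;100 0.95 0.03 0 0 0 0;100 0.95 0.03 0 0 0 0;100 0.95 0.03 0 0 0 0;100 0.95 0.03 0 0 0 0;100 0.95 0.03 0 0 0 0;100 0.95 0.03 0 0 0 0;100 0.95 0.03 0 0 0 0;100 0.95 0.03 0 0 0 0;100 0.95 0.03 0 0 0 0;100 0.95 0.03 0 0 0 0;100 0.95 0.03 0 0 0 0;100 0.95 0.03 0 0 0 0;100 0.95 0.03 0 0 0 0;100 0.95 0.03 0 0 0 0;100 0 0 1 0 0 0;100 0 0 0.6 0 0 0;100 0 0 0 0 0 0;100 0 0 0 0 0 0",
)

```text
time_s: 18.65
eef_pos: [0.3978, 0.3408, 0.1507]
ee_rot: [0.65, 0.76, -0.001, -0.0]
ft_force: [0.3, 0.7, 1.0]
finger_gap: 0.0855
gripper_force: 0.0
```

```bash
python3 - <<'E'
from h import *
rel([.3979,.3425,.054])
s=img('side')
cv2.imwrite('pics/l1.png',cv2.resize(s['pixels'][220:420,200:400],(600,600),interpolation=cv2.INTER_CUBIC))
E
```

```text
t 18.6 pos [0.3978 0.3408 0.1507] xang 98.98 tilt [-0.0023 -0.0012 -1.    ] gap 0.0855 F [0.3 0.7 1. ]
tool shares [0.07 0.03 3.87]
```

View pics/l1.png

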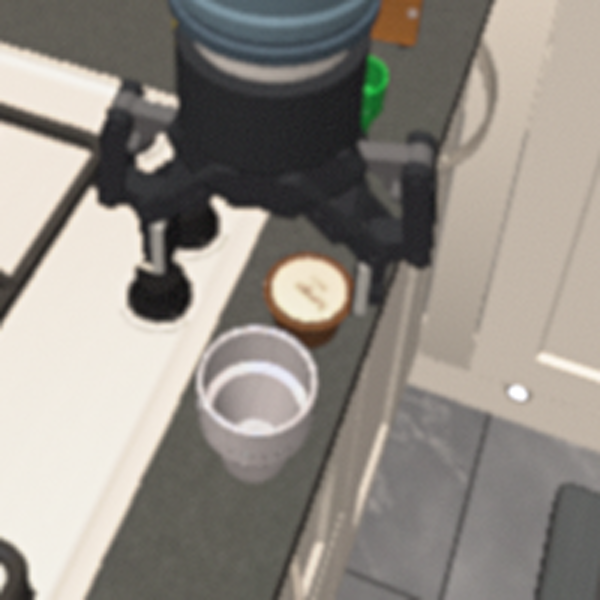

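The fingers straddle the large cup, rim centre at about (285,348) in the full image, and the capsule at (303,317) is clear. Descend and grip.

Call:
send_rows(
  series="100 0.05 0.03 1 0 0 0;100 0 0 1 0 0 0;100 0 0 0.8 0 0 0;100 0 0 0.6 0 0 0;100 0 0 0.4 0 0 0;100 0 0 0 0 0 0;100 0 0 0 0 0 0;0 0 0 0 0 0 0;0 0 0 0 0 0 0;0 0 0 0 0 0 0;0 0 0 0 0 0 0;0 0 0 0 0 0 0;0 0 0 0 0 0 0;0 0 0 0 0 0 0",
  grip_force=40,
)

```text
time_s: 20.1
eef_pos: [0.3994, 0.343, 0.058]
ee_rot: [0.649, 0.76, 0.001, 0.0]
ft_force: [-2.3, -1.0, 5.1]
finger_gap: 0.0595
gripper_force: 41.9
```

```bash
python3 - <<'E'
from h import *
rel([.3979,.3425,.054])
E
```

```text
t 20.1 pos [0.3994 0.343  0.058 ] xang 99.0 tilt [ 1.2e-03  7.0e-04 -1.0e+00] gap 0.0595 F [-2.3 -1.   5.1]
tool shares [-0.01 -0.06  0.16]
```

Call:
send_rows(
  series="0 0 0 -0.5 0 0 0;0 0 0 -1 0 0 0;0 0 0 -1 0 0 0;0 0 0 -1 0 0 0;0 0 0 -1 0 0 0;0 0 0 -1 0 0 0;0 -0.5 0 0 0 0 0;0 -1 -0.03 0 0 0 0;0 -1 -0.03 0 0 0 0;0 -1 -0.03 0 0 0 0;0 -1 -0.03 0 0 0 0;0 -1 -0.03 0 0 0 0;0 -1 -0.03 0 0 0 0;0 -1 -0.03 0 0 0 0;0 -1 -0.03 0 0 0 0;0 -1 -0.03 0 0 0 0;0 -1 -0.03 0 0 0 0;0 -1 -0.03 0 0 0 0;0 -1 -0.03 0 0 0 0",
)

```text
time_s: 22.0
eef_pos: [0.4379, 0.0311, 0.1935]
ee_rot: [0.65, 0.76, -0.0, -0.0]
ft_force: [0.5, 1.6, -2.0]
finger_gap: 0.0591
gripper_force: 44.2
```

```bash
python3 - <<'E'
from h import *
rel([.4667,-.1655,.13])
E
```

```text
t 22.0 pos [0.4379 0.0311 0.1935] xang 98.97 tilt [-0.0011  0.     -1.    ] gap 0.0591 F [ 0.5  1.6 -2. ]
tool shares [-7.95 -0.09  2.54]
```

Call:
send_rows(
  series="0 -1 -0.02 0 0 0 0;0 -1 -0.02 0 0 0 0;0 -1 -0.02 0 0 0 0;0 -1 -0.02 0 0 0 0;0 -1 -0.02 0 0 0 0;0 -1 0 0 0 0 0;0 -1 0 0 0 0 0;0 -0.6 0 0 0 0 0;0 -0.3 0 0 0 0 0;0 0 0 1 0 0 0;0 0 0 1 0 0 0;0 0 0 0.6 0 0 0;0 0 0 0 0 0 0;0 0 0 0 0 0 0",
)

```text
time_s: 23.4
eef_pos: [0.4671, -0.1624, 0.1294]
ee_rot: [0.649, 0.761, 0.0, -0.0]
ft_force: [1.1, -0.7, -0.9]
finger_gap: 0.0592
gripper_force: 44.2
```

```bash
python3 - <<'E'
from h import *
rel([.4667,-.1655,.074])
s=img('side')
cv2.imwrite('pics/l2.png',cv2.resize(s['pixels'][110:210,285:385],(600,600),interpolation=cv2.INTER_CUBIC))
E
```

```text
t 23.4 pos [ 0.4671 -0.1624  0.1294] xang 99.02 tilt [-5.e-04  5.e-04 -1.e+00] gap 0.0592 F [ 1.1 -0.7 -0.9]
tool shares [-0.12 -0.03  2.22]
```

View pics/l2.png

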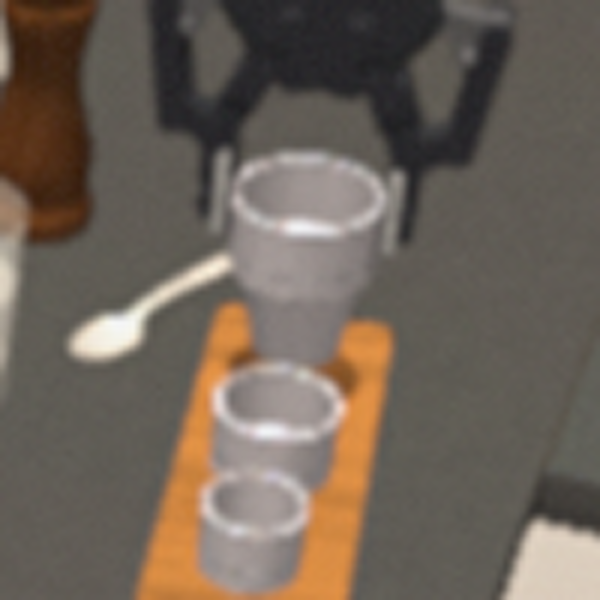

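```bash
python3 - <<'E'
from h import *
s=img('side')
g=lambda X,Y,z:onz(s,(X+.5)/6-.5+285,(Y+.5)/6-.5+110,z)
m=g(279.5,408,.086); sm=g(255,501,.085)
print('rimL',g(308.5,196,.1434).round(4),'M',m.round(4),'S',sm.round(4),'hole L want',(m+[.0102,-.0652,0]).round(4))
E
```

```text
rimL [ 0.4676 -0.1635  0.1434] M [ 0.4548 -0.0989  0.086 ] S [ 0.4465 -0.0384  0.085 ] hole L want [ 0.465  -0.1641  0.086 ]
```

The cup is held upright, rim at about (336,142) in the full image. It needs a shift of about 3 mm towards −y.

Call:
send_rows(
  series="0 -0.12 -0.05 0.3 0 0 0;0 0 0 0.5 0 0 0;0 0 0 0.5 0 0 0;0 0 0 0.4 0 0 0;0 0 0 0.2 0 0 0;0 0 0 0.1 0 0 0;0 0 0 0 0 0 0;0 0 0 0 0 0 0",
)

```text
time_s: 24.3
eef_pos: [0.4667, -0.1662, 0.0796]
ee_rot: [0.65, 0.76, 0.0, 0.0]
ft_force: [0.3, -0.6, -1.2]
finger_gap: 0.0592
gripper_force: 44.3
```

```bash
python3 - <<'E'
from h import *
rel([.4663,-.1654,.074])
E
```

```text
t 24.3 pos [ 0.4667 -0.1662  0.0796] xang 98.99 tilt [ 5.e-04 -3.e-04 -1.e+00] gap 0.0592 F [ 0.3 -0.6 -1.2]
tool shares [ 0.04 -0.01  0.22]
```

Call:
send_rows(
  series="0 0.02 -0.01 0.1 0 0 0;0 0 0 0.1 0 0 0;0 0 0 0 0 0 0;0 0 0 0 0 0 0",
)

```text
time_s: 24.7
eef_pos: [0.4664, -0.1658, 0.0746]
ee_rot: [0.65, 0.76, 0.0, 0.0]
ft_force: [-0.5, 0.7, -0.2]
finger_gap: 0.0593
gripper_force: 44.4
```

```bash
python3 - <<'E'
from h import *
rel([.4663,-.1654,.074])
E
```

```text
t 24.7 pos [ 0.4664 -0.1658  0.0746] xang 98.99 tilt [ 6.e-04 -3.e-04 -1.e+00] gap 0.0593 F [-0.5  0.7 -0.2]
tool shares [ 0.02 -0.    0.02]
```

Call:
send_rows(
  series="100 0 0 0 0 0 0;100 0 0 0 0 0 0;100 0 0 0 0 0 0;100 0 0 0 0 0 0;100 0 0 0 0 0 0;100 0 0 -0.3 0 0 0;100 0 0 -1 0 0 0;100 0 0 -1 0 0 0;100 0 0 -1 0 0 0;100 0 0 -1 0 0 0;100 0 0 -1 0 0 0;100 0 0 -1 0 0 0;100 -1 0 0 0 0 0;100 -1 0 0 0 0 0;100 -1 -0.5 0 0 0 0;100 -1 -0.5 0 0 0 0;100 -1 -0.5 0 0 0 0;100 -1 -0.5 0 0 0 0;100 -1 -0.5 0 0 0 0;100 -1 -0.5 0 0 0 0",
)

```text
time_s: 26.7
eef_pos: [0.4228, -0.3759, 0.2324]
ee_rot: [0.65, 0.76, -0.0, 0.0]
ft_force: [0.0, 0.1, -0.3]
finger_gap: 0.0853
gripper_force: 0.0
```

Call:
send_rows(
  series="100 -1 -0.5 0 0 0 0;100 -1 -0.5 0 0 0 0;100 -1 -0.5 0 0 0 0;100 0 0 0 0 0 0;100 0 0 0 0 0 0",
)

```text
time_s: 27.2
eef_pos: [0.3976, -0.455, 0.2319]
ee_rot: [0.65, 0.76, 0.0, -0.0]
ft_force: [0.3, 0.7, -0.0]
finger_gap: 0.0851
gripper_force: 0.0
```

```bash
python3 - <<'E'
from h import *
rel([.4663,-.1654,.074])
t=img('top');s=img('side')
cv2.imwrite('pics/end.png',np.vstack([cv2.resize(t['pixels'][160:280,120:400],(700,300)),cv2.resize(s['pixels'][140:260,220:500],(700,300),interpolation=cv2.INTER_CUBIC)]))
E
```

```text
t 27.2 pos [ 0.3976 -0.455   0.2319] xang 98.91 tilt [ 0.e+00  5.e-04 -1.e+00] gap 0.0851 F [ 0.3  0.7 -0. ]
tool shares [11.01  4.51  6.32]
```

View pics/end.png

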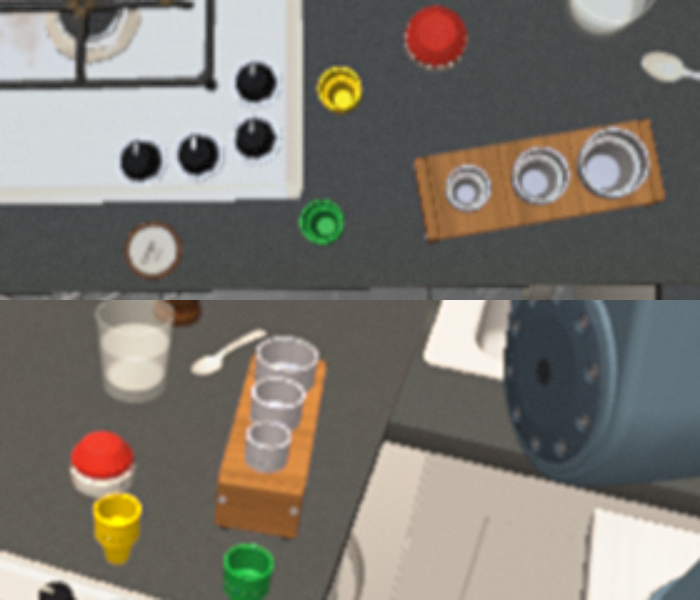

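All three cups hang upright in size order, rims at about (307,235), (336,230) and (365,225) in the top view. The bystanders are in place, so I'm handing in.

```bash
python3 -c "
from rig import robot
print(robot.job_done())"
```

```text
the job is handed in; nothing more can be done
None
```

The job is handed in at about 27 s of the 74 s allowed: the last camera views show the three steel cups hanging upright in their own holes, largest to smallest, with the bystanders those views cover still in place; no verdict was returned.

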